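# Unclip the hood and tighten the feed unit's tension wheel

### The arm

A 6-joint arm with a two-finger parallel gripper is mounted at the origin on a cart in front of the work surface, level with it; the furniture and walls round the work are solid. World frame = base frame: x ahead of the robot, y to its left, z up, the work surface at z = 0. Lengths are in mm, angles in rad, forces in N, time in s.
With the tool pointing down it reaches from about 300 to 775 mm from the base axis. Payload 14.6 kg.
Tool frame: the origin (TCP) lies midway between the tips of the shut fingers; the grasp point (between the pads) lies manip.tcp_to_grasp behind it (manip.tcp_to_grasp is the distance from the TCP to the grasp point, in mm); x points along the fingers, z is the direction in which the jaws open and shut, and the axes are right-handed (so a half turn about x gives the same grasp; the last joint's range is limited). The gripper opens to 94 mm and grips with 3 to 60 N. Pads are 16 mm wide; open, the fingers measure 119 mm over their backs; the gripper's body (75 mm by 177 mm) begins 78 mm behind the grasp point.
Start: joints at [1.165, 0.3, 1.521, -0, 1.321, -0.067], TCP at [182.792, 518.725, 166.346] pointing down, gripper open.
Joint ranges: [-3.03, 3.03], [-0.79, 2.21], [0.23, 2.52], [-1.04, 4.18], [0, 3.07], [-2.55, 2.55]. Speed limits (rad/s): [2.22, 2.22, 2.57, 3.14, 3.14, 3.14].

### API

Orientations are given as [roll, pitch, yaw] about the fixed x, y, z axes, in that order (R = Rz(yaw) Ry(pitch) Rx(roll)).
In Python, from cell import manip gives the robot as it stands.
- The arm moves only by the shell command python3 -m jog 'ROWS' [FORCE]. ROWS is JSON, a list of rows, each an object of numbers: "grip": the opening, from 0 (shut) to 1 (fully open); "tx", "ty", "tz": the shift along the tool's x, y, z in units of 40 mm (1.0 is 40 mm); "turn": the turn about the tool's x in units of 6 degrees (1.0 is 6 degrees). In form: [{"grip": .., "tx": .., "ty": .., "tz": .., "turn": ..}, ...]. A call has 1 to 12 rows; each row is the pose to reach, as a shift and turn from the pose commanded when the call began, along the tool's axes at that moment; what a row does not reach only later rows make up. A row lasts 1/12 s, in which the tool goes at most 41.7 mm and 7.16 degrees, less where a joint would pass 70% of its speed; a pose out of reach is approached as far as the arm can. A call with a gripper value outside its range is refused whole. The fingers move at their own pace and stop on an object; FORCE is the grip in N (left out, the last holds). Time passes only in rows, so rows that repeat a pose let the fingers close. It gives the time, the measured TCP pose, the force and the opening at its end, in the units of the state.
- manip.read_state(): the state, without advancing time (a new reading comes with each control period).
- manip.camera(name): name is "scene" or "side" or "wrist"; returns a dict with "image" (384x512x3 uint8, red, green, blue), "fx", "fy", "cx", "cy" (pixels), "eye" and "attitude" of the camera in the world. Camera axes: x right, y up, looking along -z (the intrinsics and any distortion apply to the point x, -y, -z); pixel columns grow to the right and rows downward; lengths in mm; the calibration is good to about 2 mm. A picture is of the moment at which its call begins. There is no depth.
- manip.sign_off(): hands the job in, once; it reports no verdict.
The state is a dict: "clock": time; "joints": joint angles; "qd": joint speeds; "effort": joint torques, N m; "eef_pos": TCP position; "eef_rot": TCP orientation; "wrist_force": force on the tool from outside, world axes, zero at the start; "moment": the same for the moment, N m; "finger_gap": finger opening in mm.
Only numpy, scipy, OpenCV 4.12 (cv2) and the standard library are available. Lean on these libraries where they do the work, as an engineer would, in place of code of your own. Each camera call takes 0.05 s, during which the arm holds its last target. There are 200 camera calls.

### The job

Ready the roller feed unit: pinch in the two snap tabs on the sides of its hood and lift the hood off, then stand the hood upright on the bench clear of the unit, without dropping it. After that, wind the tension wheel that was under the hood clockwise (seen from above) until it comes up firm against its stop. Leave the tools lying about where they are.

Things in the scene. Friction and masses are not known exactly. Their poses are not given: they have to be found in the camera images.
- unit: roller feed unit, fixed to the bench: grey base 150 x 215 mm, aluminium deck 40 mm above the bench. Origin: centre of its underside; x along hood and rollers, z up. Hood and wheel stand at y = -45 mm; two steel rollers in dark cheeks, up to 68 mm above the bench, at y = +46 and +88 mm; the nearer slides up to 12 mm towards the other as the wheel is wound.
- hood_grip (a point): middle of the hood, 35 mm above its lower edge, half-way between its two snap tabs; axes as the hood's (y from tab to tab, z up). Pinch the hood here, across y, to press both tabs at once.
- hood: loose grey plastic hood over the tension wheel, an upside-down box 92 mm long (x), 54 mm wide over its walls (y), 66 mm high, about 0.16 kg. Origin: centre of its lower edge, on the deck at the start, length along the unit's x. Locating blocks 10 mm high stand inside it. Keep both tabs pressed while lifting it straight up the first 15 mm.
- tab_left_pad (a point): middle of the ribbed outer face of the snap tab on the hood's +y side. The pad is 25 mm wide and spans 22 to 48 mm above the hood's lower edge; at rest it stands 6 mm proud of the wall (66 mm over both pads). Pressed in 3 mm its hook is free; at 6 mm it is flush and stops; 2 to 7 N. Its hook sits at its foot under a steel keeper that reaches 16 mm above the deck and 36 mm from the hood's centre.
- tab_right_pad (a point): the same on the hood's -y side: an identical springy tab with its own hook and keeper.
- wheel_grip (a point): the tension wheel: knurled dark steel thumb wheel, 34 mm in diameter, 20 mm thick, on an upright axis, free all round once the hood is off. This point is fixed, on its axis half-way up it, 34 mm above the deck (74 mm above the bench).
- tension_wheel (a joint): turn of the tension wheel in rad, growing clockwise seen from above; it starts between 0 and 0.9 and comes firm against its stop at 2.6. It takes 0.10 N m to turn, rising to about 0.18 N m, and stays where it is left.
- tape: yellow tape measure, about 34 x 77 x 56 mm; a bystander, leave it alone. Origin: centre of its underside.
- driver: screwdriver with red handle, 162 mm long; a bystander, leave it alone. Origin: centre of its underside.
- plier: red-handled pliers, 157 mm long; a bystander, leave it alone. Origin: centre of its underside.
- spanner: steel spanner, 180 mm long, 8 mm thick; a bystander, leave it alone. Origin: centre of its underside.
- sander: sanding block, 61 x 105 x 32 mm; a bystander, leave it alone. Origin: centre of its underside.
- pencil: red pencil, 168 mm long; a bystander, leave it alone. Origin: centre of its underside.
Mind the look-alikes: they are no part of the job. There is more than one size of the hood; the job needs the smaller.

How it is judged:
By the outcome, as a careful person would: the job done as asked, in the order asked, and still so for the second after the job is handed in, with the robot touching nothing.
It also fails if it takes over 70 s, if anything falls off the work surface, if the arm or the gripper's body presses on something with over 40 N, if the wrist force passes 120 N, or if a joint passes its speed limit or range.

## Working session

There is one attempt and no reset: what is moved stays moved. The work goes in short steps, Python scripts to look and compute and a shell command to move; the robot and the scene stay as the last step left them, time stands still between calls to the robot, and variables do not carry over. Pictures are saved under pics/ and viewed, about 8 in all and at most 12, crops included, and the job is handed in when it is done.

```bash
mkdir -p pics
cat > h.py <<'E'
import numpy as np, cv2
from cell import manip
from scipy.spatial.transform import Rotation as R
def snap(n,f):
    c=manip.camera(n); cv2.imwrite(f'pics/{f}.png',c['image'][:,:,::-1]); np.save(f'pics/{f}.npy',c,allow_pickle=True); return c
def load(f): return np.load(f'pics/{f}.npy',allow_pickle=True).item()
E
python3 - <<'E'
from h import *
print(manip.tcp_to_grasp, manip.read_state())
for n in('scene','side','wrist'):
    c=snap(n,n+'0'); print(n,{k:v for k,v in c.items() if k!='image'})
a=[cv2.imread(f'pics/{n}0.png') for n in('scene','side')]
cv2.imwrite('pics/both0.png',cv2.resize(np.vstack(a),None,fx=.78,fy=.78))
E
```

```text
18.8 {'clock': 0.0, 'joints': array([ 1.16540669e+00,  3.00495193e-01,  1.52153362e+00,  1.30805265e-05,
        1.32070230e+00, -6.65497826e-02]), 'qd': array([ 0.00108696,  0.00039318,  0.00012935,  0.00032034, -0.00051753,
        0.00170124]), 'effort': array([-3.48988069e-03, -5.31794751e+01, -3.52736771e+01,  7.06623774e-02,
        2.43997585e-02, -8.42062036e-05]), 'eef_pos': array([182.6752487 , 518.47142613, 165.79321527]), 'eef_rot': array([ 3.06391435,  1.5696578 , -1.98731773]), 'wrist_force': array([ 0.09579793, -0.3037935 ,  0.84743147]), 'moment': array([ 0.00818597, -0.00029436, -0.04557857]), 'finger_gap': 94.03457034738524}
scene {'fx': 361.50901716952046, 'fy': 361.50901716952046, 'cx': 257.7126084650726, 'cy': 191.4623066079657, 'eye': array([-161.04096958, -497.2025645 , 1003.01722263]), 'attitude': array([ 0.74698779, -0.01182057, -0.99785486])}
side {'fx': 346.99489445149635, 'fy': 346.99489445149635, 'cx': 253.73662725761614, 'cy': 191.78253885547568, 'eye': array([313.98777867, 822.78408689, 881.44893132]), 'attitude': array([ 0.85514135, -0.00790224, -2.86516185])}
wrist {'fx': 344.333095895146, 'fy': 344.333095895146, 'cx': 259.4916121730658, 'cy': 191.6640222014397, 'eye': array([109.41330879, 543.32006335, 383.33708419]), 'attitude': array([-0.26869661,  0.00267122,  1.23132109])}
```

View pics/scene0.png

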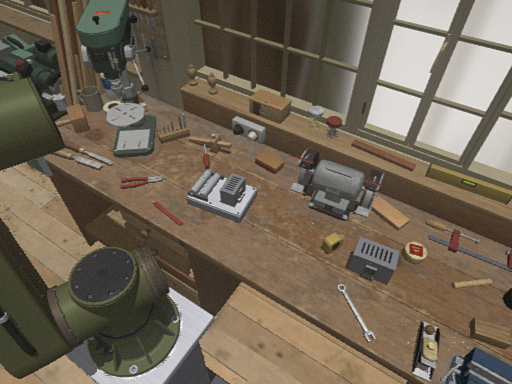

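View pics/side0.png

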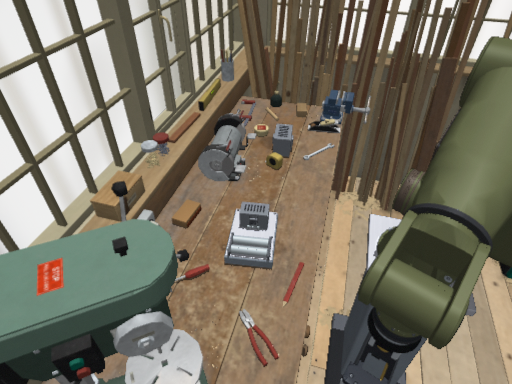

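Candidates for the hood: the vented grey box on the roller unit (scene 232,190; side 255,215) and the bigger vented grey box loose on the bench (scene 373,260; side 283,138). The one on the unit is smaller and sits beside the two rollers, so it fits. I'll confirm it in an enlarged crop.

Run:
```python
from h import *
a=cv2.imread('pics/scene0.png')[160:225,180:264]; b=cv2.imread('pics/side0.png')[195:270,215:290]
a=cv2.resize(a,(395*84//84,395*65//84),interpolation=cv2.INTER_CUBIC); b=cv2.resize(b,(395,395),interpolation=cv2.INTER_CUBIC)
o=np.zeros((395,800,3),np.uint8); o[:a.shape[0],:395]=a; o[:,405:]=b
cv2.imwrite('pics/crop0.png',o)
```

```text
(no output)
```

View pics/crop0.png

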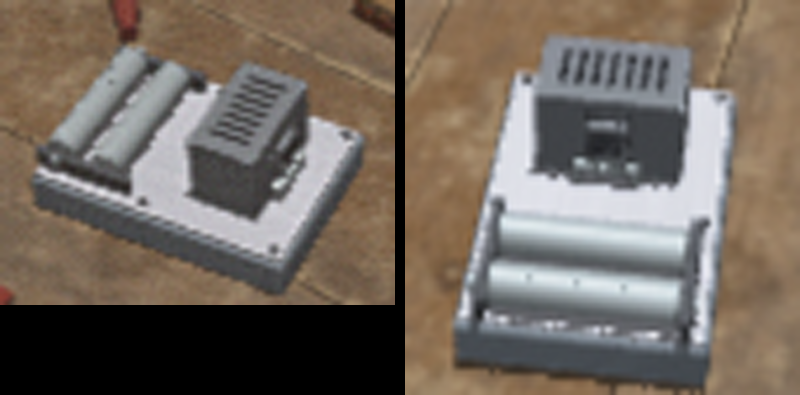

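The crop shows the vented hood, with its tab pad and keeper visible, standing on the deck beside the two rollers. Next I cast rays through the hood-top corners (z=106) and the deck corners (z=40) in both views.

```bash
cat >> h.py <<'E'
def onplane(c,px,z):
    px=np.atleast_2d(px).astype(float)
    d=np.c_[(px[:,0]-c['cx'])/c['fx'],-(px[:,1]-c['cy'])/c['fy'],-np.ones(len(px))]@R.from_euler('xyz',c['attitude']).as_matrix().T
    return c['eye']+d*((z-c['eye'][2])/d[:,2])[:,None]
def proj(c,p):
    q=(np.atleast_2d(p)-c['eye'])@R.from_euler('xyz',c['attitude']).as_matrix()
    return np.c_[c['cx']-c['fx']*q[:,0]/q[:,2],c['cy']+c['fy']*q[:,1]/q[:,2]]
E
python3 - <<'E'
from h import *
np.set_printoptions(precision=1,suppress=True)
s=load('scene0');d=load('side0')
fs=lambda l:np.array(l)/4.70+[180,160]-.4
fd=lambda l:(np.array(l)-[405,0])/5.267+[215,195]-.4
for nm,c,f,top,deck in(('scene',s,fs,[(243,62),(308,92),(258,163),(190,138)],[(362,155),(278,264),(35,178)]),('side',d,fd,[(543,38),(690,46),(688,108),(537,95)],[(515,73),(738,92),(710,347),(455,322)])):
    t=onplane(c,f(top),106);k=onplane(c,f(deck),40)
    e=np.roll(t,-1,0)-t
    print(nm,'top',t[:,:2].tolist(),'ctr',t.mean(0),'edges',np.linalg.norm(e,axis=1),'ang',np.degrees(np.arctan2(e[:,1],e[:,0])))
    e=np.diff(k,axis=0); print(k[:,:2].tolist(),'len',np.linalg.norm(e,axis=1),np.degrees(np.arctan2(e[:,1],e[:,0])),'diag ctr',(k[0]+k[2])/2)
w=load('wrist0'); 
T=R.from_euler('xyz',manip.read_state()['eef_rot']).as_matrix();print(T)
E
```

```text
scene top [[566.937537120481, 71.31905052077241], [567.6435412078583, 12.52424135515065], [488.9711433589627, 2.2088881110142893], [481.86415280674356, 57.342733717073884]] ctr [526.4  35.8 106. ] edges [58.8 79.3 55.6 86.2] ang [ -89.3 -172.5   97.3    9.3]
[[587.7138516633192, -23.006327337074765], [463.73639529617384, -30.609937089880418], [431.10042895074747, 171.0510358192256]] len [124.2 204.3] [-176.5   99.2] diag ctr [509.4  74.   40. ]
side top [[578.6790315578394, 23.49738714354612], [488.596166251509, 4.767259780541053], [476.5410168031516, 58.18968421469697], [566.9129714106252, 73.0202856116299]] ctr [527.7  39.9 106. ] edges [92.  54.8 91.6 50.9] ang [-168.3  102.7    9.3  -76.6]
[[608.7682689516957, -6.5645204388914635], [462.389906857012, -30.585154713079874], [431.41283472296095, 177.33282306764238], [577.3608668915546, 201.0100928429116]] len [148.3 210.2 147.9] [-170.7   98.5    9.2] diag ctr [520.1  85.4  40. ]
[[-0.  -0.9  0.3]
 [-0.   0.3  0.9]
 [-1.   0.  -0. ]]
```

```bash
cat >> h.py <<'E'
def togo(x,y,z,ang):
    "shift in row units from the measured pose to TCP xyz with jaw axis along ang (deg)"
    s=manip.read_state(); T=R.from_euler('xyz',s['eef_rot']).as_matrix()
    a=np.degrees(np.arctan2(T[1,2],T[0,2])); t=(-(ang-a)+90)%180-90
    print('pos',s['eef_pos'].round(1),'jaw',round(a,1),'tx ty tz',((np.array([x,y,z])-s['eef_pos'])@T/40).round(3),'turn',round(t/6,2),'q6',s['joints'][5].round(2))
E
python3 -c "
from h import *
togo(527.5,40.5,200,99.3)"
```

```text
pos [182.7 518.5 165.9] jaw 70.6 tx ty tz [ -0.846 -12.102  -8.407] turn -4.79 q6 -0.07
```

```bash
python3 -m jog '[{"grip":1,"tx":-0.85,"ty":-1,"tz":-0.7,"turn":-0.4},{"grip":1,"tx":-0.85,"ty":-1.8,"tz":-1.25,"turn":-0.8},{"grip":1,"tx":-0.85,"ty":-2.6,"tz":-1.8,"turn":-1.2},{"grip":1,"tx":-0.85,"ty":-3.4,"tz":-2.36,"turn":-1.6},{"grip":1,"tx":-0.85,"ty":-4.2,"tz":-2.9,"turn":-2},{"grip":1,"tx":-0.85,"ty":-5,"tz":-3.47,"turn":-2.4},{"grip":1,"tx":-0.85,"ty":-5.8,"tz":-4.03,"turn":-2.7},{"grip":1,"tx":-0.85,"ty":-6.6,"tz":-4.6,"turn":-3},{"grip":1,"tx":-0.85,"ty":-7.4,"tz":-5.15,"turn":-3.3},{"grip":1,"tx":-0.85,"ty":-8.2,"tz":-5.7,"turn":-3.6},{"grip":1,"tx":-0.85,"ty":-9,"tz":-6.25,"turn":-4},{"grip":1,"tx":-0.85,"ty":-9.8,"tz":-6.8,"turn":-4.4}]'; python3 -c "
from h import *
togo(527.5,40.5,200,99.3)"
```

```text
clock: 1.15
eef_pos: [462.8, 130.0, 200.4]
eef_rot: [-0.371, 1.571, 1.324]
wrist_force: [0.3, 0.8, 0.0]
finger_gap: 94.2
pos [462.8 130.  200.4] jaw 97.1 tx ty tz [ 0.009 -1.328 -2.421] turn -0.37 q6 -1.5
```

```bash
python3 -m jog '[{"grip":1,"tx":0,"ty":-0.5,"tz":-0.9,"turn":-0.2},{"grip":1,"tx":0,"ty":-1,"tz":-1.8,"turn":-0.37},{"grip":1,"tx":0,"ty":-1.33,"tz":-2.42,"turn":-0.37},{"grip":1,"tx":0,"ty":-1.33,"tz":-2.42,"turn":-0.37},{"grip":1,"tx":0,"ty":-1.33,"tz":-2.42,"turn":-0.37}]'
python3 - <<'E'
from h import *
togo(527.5,40.5,200,99.3)
c=snap('wrist','w1'); print(c['eye'],c['attitude'])
u=np.radians(9.3);ex=np.array([np.cos(u),np.sin(u),0]);ey=np.array([-np.sin(u),np.cos(u),0])
ctr=np.array([527.5,40.5,106])
P=[ctr+a*46*ex+b*27*ey for a,b in((1,1),(1,-1),(-1,-1),(-1,1))]
q=proj(c,P);print(q.round(1).tolist())
im=cv2.resize(c['image'][:,:,::-1],None,fx=1.5,fy=1.5)
for p in q: cv2.circle(im,tuple((p*1.5).astype(int)),3,(0,0,255),1)
cv2.imwrite('pics/w1v.png',im)
E
```

```text
clock: 1.57
eef_pos: [526.8, 41.3, 199.7]
eef_rot: [1.361, 1.57, 3.09]
wrist_force: [-0.8, 0.7, 0.7]
finger_gap: 94.0
pos [526.8  41.3 199.7] jaw 99.1 tx ty tz [-0.008 -0.014 -0.021] turn -0.04 q6 -1.72
[450.33094988  28.16618087 417.25623017] [-2.66640415e-01  1.63092223e-03  1.72851174e+00]
[[288.2, 230.6], [232.4, 230.8], [229.8, 134.9], [290.0, 134.6]]
```

View pics/w1v.png

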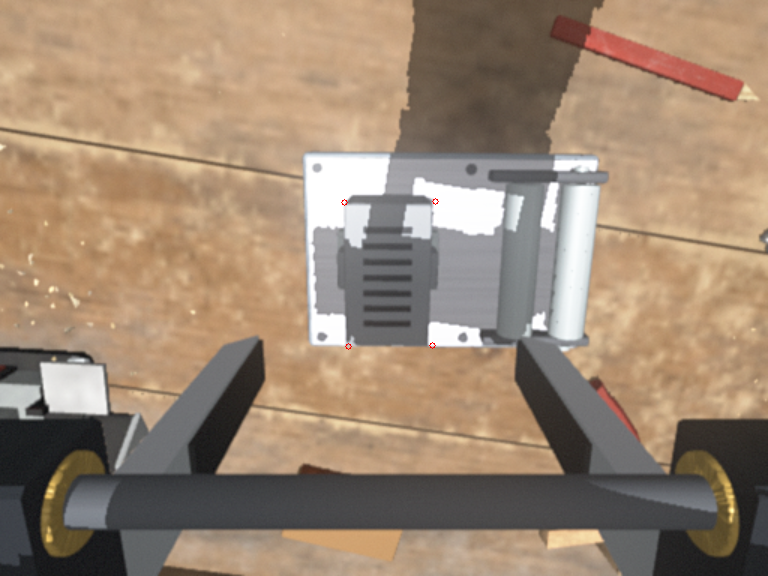

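The projected corners fall on the hood top (345–432, 202–345), and the hood centre at u=389 matches the finger midline at 388.5, so the measurement holds. I'll descend and pinch.

```bash
python3 -m jog '[{"grip":1,"tx":0.8,"ty":-0.01,"tz":-0.01},{"grip":1,"tx":1.6,"ty":-0.01,"tz":-0.01},{"grip":1,"tx":2.3,"ty":-0.01,"tz":-0.01},{"grip":1,"tx":2.8,"ty":-0.01,"tz":-0.01},{"grip":1,"tx":3.2,"ty":-0.01,"tz":-0.01},{"grip":1,"tx":3.4,"ty":-0.01,"tz":-0.01},{"grip":1,"tx":3.49,"ty":-0.01,"tz":-0.01},{"grip":1,"tx":3.49,"ty":-0.01,"tz":-0.01},{"grip":1,"tx":3.49,"ty":-0.01,"tz":-0.01}]' 25
python3 -m jog '[{"grip":0.75},{"grip":0.7},{"grip":0.66},{"grip":0.62},{"grip":0.58},{"grip":0.5},{"grip":0.5},{"grip":0.5},{"grip":0.5},{"grip":0.5}]' 25
```

```text
$[0]: bad value
$[0]: bad value
```

Both calls were refused: every row needs all five keys.

```bash
python3 -m jog '[{"grip":1,"tx":0.8,"ty":-0.01,"tz":-0.01,"turn":0},{"grip":1,"tx":1.6,"ty":-0.01,"tz":-0.01,"turn":0},{"grip":1,"tx":2.3,"ty":-0.01,"tz":-0.01,"turn":0},{"grip":1,"tx":2.8,"ty":-0.01,"tz":-0.01,"turn":0},{"grip":1,"tx":3.2,"ty":-0.01,"tz":-0.01,"turn":0},{"grip":1,"tx":3.4,"ty":-0.01,"tz":-0.01,"turn":0},{"grip":1,"tx":3.49,"ty":-0.01,"tz":-0.01,"turn":0},{"grip":1,"tx":3.49,"ty":-0.01,"tz":-0.01,"turn":0},{"grip":1,"tx":3.49,"ty":-0.01,"tz":-0.01,"turn":0}]' 25
python3 -m jog '[{"grip":0.75,"tx":0,"ty":0,"tz":0,"turn":0},{"grip":0.7,"tx":0,"ty":0,"tz":0,"turn":0},{"grip":0.66,"tx":0,"ty":0,"tz":0,"turn":0},{"grip":0.62,"tx":0,"ty":0,"tz":0,"turn":0},{"grip":0.58,"tx":0,"ty":0,"tz":0,"turn":0},{"grip":0.5,"tx":0,"ty":0,"tz":0,"turn":0},{"grip":0.5,"tx":0,"ty":0,"tz":0,"turn":0},{"grip":0.5,"tx":0,"ty":0,"tz":0,"turn":0},{"grip":0.5,"tx":0,"ty":0,"tz":0,"turn":0}]' 25
```

```text
clock: 2.37
eef_pos: [527.5, 42.3, 61.7]
eef_rot: [-1.718, 1.569, 0.014]
wrist_force: [-0.8, 0.6, 0.7]
finger_gap: 93.8
clock: 3.12
eef_pos: [527.3, 41.7, 60.9]
eef_rot: [-2.402, 1.57, -0.67]
wrist_force: [-0.2, -3.5, 1.9]
finger_gap: 53.5
```

The gap is 53.5 mm, so both tabs are flush. I'll lift slowly for the first 20 mm.

```bash
python3 -m jog '[{"grip":0.5,"tx":-0.06,"ty":0,"tz":0,"turn":0},{"grip":0.5,"tx":-0.12,"ty":0,"tz":0,"turn":0},{"grip":0.5,"tx":-0.18,"ty":0,"tz":0,"turn":0},{"grip":0.5,"tx":-0.24,"ty":0,"tz":0,"turn":0},{"grip":0.5,"tx":-0.3,"ty":0,"tz":0,"turn":0},{"grip":0.5,"tx":-0.36,"ty":0,"tz":0,"turn":0},{"grip":0.5,"tx":-0.42,"ty":0,"tz":0,"turn":0},{"grip":0.5,"tx":-0.5,"ty":0,"tz":0,"turn":0},{"grip":0.5,"tx":-0.58,"ty":0,"tz":0,"turn":0}]'
python3 -c "
from h import *
snap('scene','s2')
a=cv2.imread('pics/scene0.png')[90:300,120:420]
cv2.imwrite('pics/s2v.png',cv2.resize(cv2.imread('pics/s2.png')[90:300,120:420],None,fx=2.6,fy=2.6))"
```

```text
clock: 3.87
eef_pos: [527.6, 42.2, 85.0]
eef_rot: [-1.533, 1.569, 0.199]
wrist_force: [0.5, 0.5, 0.5]
finger_gap: 46.7
```

View pics/s2v.png

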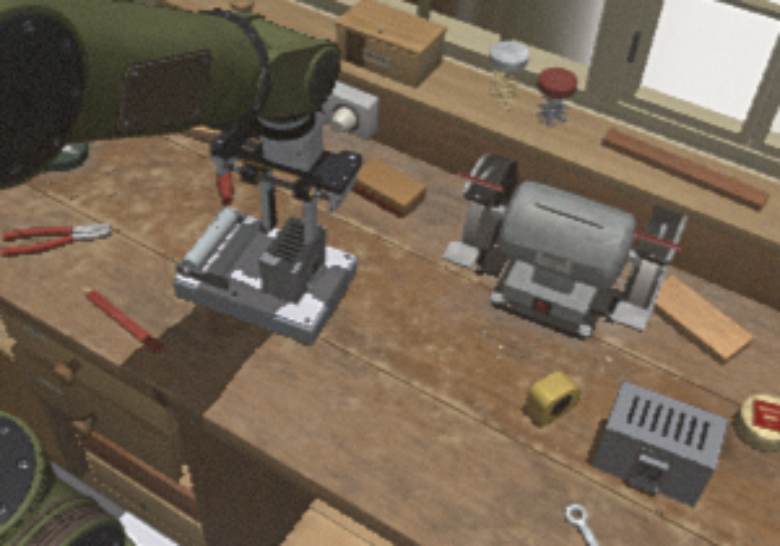

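Run:
```python
from h import *
c=load('s2');d=snap('side','d2')
s=manip.read_state();print(s['finger_gap'],s['eef_pos'],s['wrist_force'])
p=s['eef_pos'];u=np.radians(99.3);ey=np.array([np.cos(u),np.sin(u),0])
P=[p,p+ey*24,p-ey*24]
o=np.zeros((400,800,3),np.uint8)
for i,(k,x0,y0) in enumerate(((c,180,130),(d,205,170))):
    q=proj(k,P);print(q.round(1).tolist())
    im=cv2.resize(k['image'][y0:y0+90,x0:x0+90,::-1],(396,396),interpolation=cv2.INTER_CUBIC)
    for a in q: cv2.circle(im,tuple(((a-[x0,y0]+.5)*4.4).astype(int)),3,(0,0,255),1)
    o[:396,i*402:i*402+396]=im
cv2.imwrite('pics/z2.png',o)
```

```text
47.20183500085912 [527.79149941  42.16365422  85.20235018] [ 0.43343634 -0.78953023 -0.78577814]
[[231.8, 186.8], [225.7, 184.8], [238.0, 188.8]]
[[254.1, 213.2], [253.2, 218.4], [254.9, 208.1]]
```

View pics/z2.png

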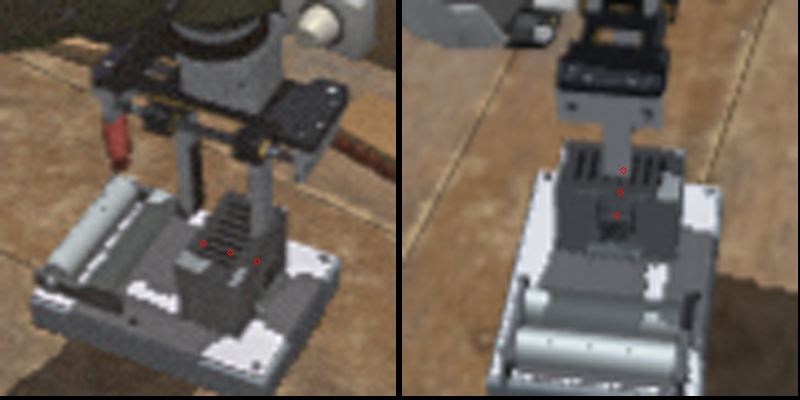

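Run:
```python
from h import *
c=snap('wrist','w2')
im=cv2.resize(c['image'][60:340,130:390,::-1],None,fx=2.1,fy=2.1,interpolation=cv2.INTER_CUBIC)
im=cv2.convertScaleAbs(im,alpha=1.6,beta=10)
cv2.imwrite('pics/w2v.png',im)
```

```text
(no output)
```

View pics/w2v.png

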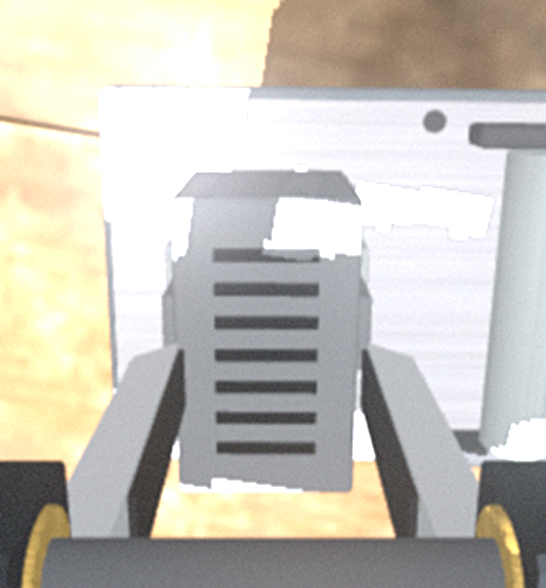

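Run:
```python
from h import *
c=load('w2');s=manip.read_state();p=s['eef_pos'];print(s['clock'],p,s['finger_gap'],c['eye'],c['attitude'])
u=np.radians(9.3);ex=np.array([np.cos(u),np.sin(u),0]);ey=np.array([-np.sin(u),np.cos(u),0])
f=lambda P:((proj(c,P)-[130,60]+.5)*2.1).round(0).tolist()
for z in (106,116,130,): 
    C=np.array([527.5,40.5,z]);print('hoodtop',z,f([C+a*46*ex+b*27*ey for a,b in((1,1),(1,-1),(-1,-1),(-1,1))]))
for g in (47,54): print('tips',g,f([p+b*g/2*ey+a*8*ex for a in(1,-1) for b in(1,-1)]))
print('deck',f([np.array([520.1,85,40])+a*75*ex+b*107.5*ey for a,b in((1,-1),(-1,-1),(1,1),(-1,1))]))
```

```text
4.0167 [527.53451106  42.09485978  84.72914276] 46.95075934671065 [450.56409795  28.84021723 302.4962389 ] [-0.2699656   0.00205035  1.73102447]
hoodtop 106 [[360.0, 495.0], [184.0, 495.0], [173.0, 198.0], [370.0, 198.0]]
hoodtop 116 [[364.0, 514.0], [180.0, 514.0], [167.0, 204.0], [375.0, 204.0]]
hoodtop 130 [[370.0, 544.0], [174.0, 544.0], [159.0, 214.0], [383.0, 214.0]]
tips 47 [[350.0, 355.0], [204.0, 355.0], [351.0, 307.0], [203.0, 308.0]]
tips 54 [[361.0, 355.0], [193.0, 355.0], [362.0, 307.0], [191.0, 308.0]]
deck [[119.0, 468.0], [94.0, 86.0], [649.0, 467.0], [708.0, 84.0]]
```

Run:
```python
from h import *
c=load('w1');T0=np.array([526.8,41.3,199.7])
u=np.radians(9.3);ex=np.array([np.cos(u),np.sin(u),0]);ey=np.array([-np.sin(u),np.cos(u),0])
print('w1 obs (174.7,226.7),(343.3,226.7)')
for h in(0,10,20,30,40): print(h,proj(c,[T0+[0,0,h]+b*47*ey+a*8*ex for a in(1,-1) for b in(-1,1)]).round(0).tolist())
T1=np.array([527.5,42.1,84.8]);s=load('s2');d=load('d2')
print('scene obs L(223.2,178.4) R(239.5,184.5) ; side near finger end (255,210)')
for h in(0,20,30,40): print(h,proj(s,[T1+[0,0,h]+b*29*ey for b in(1,-1)]).round(1).tolist(),proj(d,[T1+[0,0,h]+29*ey]).round(1).tolist())
```

```text
w1 obs (174.7,226.7),(343.3,226.7)
0 [[192.0, 229.0], [331.0, 229.0], [191.0, 207.0], [332.0, 206.0]]
10 [[189.0, 235.0], [334.0, 234.0], [187.0, 212.0], [336.0, 211.0]]
20 [[186.0, 241.0], [338.0, 241.0], [184.0, 217.0], [339.0, 216.0]]
30 [[182.0, 248.0], [341.0, 247.0], [180.0, 223.0], [343.0, 222.0]]
40 [[178.0, 256.0], [345.0, 255.0], [176.0, 229.0], [347.0, 228.0]]
scene obs L(223.2,178.4) R(239.5,184.5) ; side near finger end (255,210)
0 [[224.4, 184.5], [239.3, 189.4]] [[253.1, 219.6]]
20 [[224.0, 180.5], [239.1, 185.4]] [[253.2, 215.2]]
30 [[223.9, 178.5], [239.0, 183.4]] [[253.2, 212.9]]
40 [[223.7, 176.4], [239.0, 181.4]] [[253.2, 210.6]]
```

The tips look about 35 mm short of the reported TCP: the fingers closed to 47 mm over an unlifted 54 mm hood, and all three views agree. The hood hasn't moved. I'll measure the offset with a gentle touch on the hood top (z=106).

```bash
python3 -m jog '[{"grip":0.42,"tx":0.03,"ty":0,"tz":0,"turn":0},{"grip":0.42,"tx":0.06,"ty":0,"tz":0,"turn":0},{"grip":0.42,"tx":0.09,"ty":0,"tz":0,"turn":0},{"grip":0.42,"tx":0.09,"ty":0,"tz":0,"turn":0}]' 10
python3 -m jog '[{"grip":0.42,"tx":0.03,"ty":0,"tz":0,"turn":0},{"grip":0.42,"tx":0.06,"ty":0,"tz":0,"turn":0},{"grip":0.42,"tx":0.06,"ty":0,"tz":0,"turn":0}]'
python3 -m jog '[{"grip":0.42,"tx":0.03,"ty":0,"tz":0,"turn":0},{"grip":0.42,"tx":0.06,"ty":0,"tz":0,"turn":0},{"grip":0.42,"tx":0.06,"ty":0,"tz":0,"turn":0}]'
python3 -m jog '[{"grip":0.42,"tx":0.03,"ty":0,"tz":0,"turn":0},{"grip":0.42,"tx":0.06,"ty":0,"tz":0,"turn":0},{"grip":0.42,"tx":0.06,"ty":0,"tz":0,"turn":0}]'
```

```text
clock: 4.35
eef_pos: [526.9, 42.0, 79.9]
eef_rot: [1.46, 1.57, -3.092]
wrist_force: [-0.3, -0.2, 0.5]
finger_gap: 39.5
clock: 4.6
eef_pos: [527.0, 42.0, 77.7]
eef_rot: [1.374, 1.57, 3.105]
wrist_force: [0.3, -0.5, -0.1]
finger_gap: 39.7
clock: 4.85
eef_pos: [527.0, 42.0, 75.3]
eef_rot: [1.437, 1.57, -3.115]
wrist_force: [0.3, 0.0, 0.5]
finger_gap: 39.3
clock: 5.1
eef_pos: [527.0, 42.0, 72.9]
eef_rot: [1.405, 1.57, 3.137]
wrist_force: [-0.0, 0.1, 0.8]
finger_gap: 39.5
```

```bash
python3 -m jog '[{"grip":0.42,"tx":0.03,"ty":0,"tz":0,"turn":0},{"grip":0.42,"tx":0.05,"ty":0,"tz":0,"turn":0},{"grip":0.42,"tx":0.05,"ty":0,"tz":0,"turn":0}]'
python3 -m jog '[{"grip":0.42,"tx":0.03,"ty":0,"tz":0,"turn":0},{"grip":0.42,"tx":0.05,"ty":0,"tz":0,"turn":0},{"grip":0.42,"tx":0.05,"ty":0,"tz":0,"turn":0}]'
```

```text
clock: 5.35
eef_pos: [527.1, 42.0, 71.0]
eef_rot: [1.492, 1.571, -3.06]
wrist_force: [0.3, 0.4, -0.2]
finger_gap: 39.1
clock: 5.6
eef_pos: [527.1, 42.0, 69.0]
eef_rot: [1.326, 1.571, 3.058]
wrist_force: [-1.2, -1.3, -0.9]
finger_gap: 39.6
```

```bash
python3 -m jog '[{"grip":0.42,"tx":0.02,"ty":0,"tz":0,"turn":0},{"grip":0.42,"tx":0.04,"ty":0,"tz":0,"turn":0},{"grip":0.42,"tx":0.04,"ty":0,"tz":0,"turn":0}]'
python3 -m jog '[{"grip":0.42,"tx":0.02,"ty":0,"tz":0,"turn":0},{"grip":0.42,"tx":0.04,"ty":0,"tz":0,"turn":0},{"grip":0.42,"tx":0.04,"ty":0,"tz":0,"turn":0}]'
```

```text
clock: 5.85
eef_pos: [527.1, 42.0, 67.4]
eef_rot: [1.336, 1.571, 3.067]
wrist_force: [0.2, -0.5, 0.0]
finger_gap: 39.7
clock: 6.1
eef_pos: [527.3, 42.0, 67.1]
eef_rot: [-1.812, 1.57, -0.081]
wrist_force: [-6.1, -0.2, 13.2]
finger_gap: 39.2
```

Contact at TCP z≈67.3, so the real tips sit about 39 mm behind the reported TCP. I'll rise, open and check, then redo the pinch with the tips 18 mm above the deck.

```bash
python3 -m jog '[{"grip":0.42,"tx":-0.2,"ty":0,"tz":0,"turn":0},{"grip":0.6,"tx":-0.5,"ty":0,"tz":0,"turn":0},{"grip":0.8,"tx":-0.5,"ty":0,"tz":0,"turn":0},{"grip":1,"tx":-0.5,"ty":0,"tz":0,"turn":0},{"grip":1,"tx":-0.5,"ty":0,"tz":0,"turn":0},{"grip":1,"tx":-0.5,"ty":0,"tz":0,"turn":0},{"grip":1,"tx":-0.5,"ty":0,"tz":0,"turn":0},{"grip":1,"tx":-0.5,"ty":0,"tz":0,"turn":0},{"grip":1,"tx":-0.5,"ty":0,"tz":0,"turn":0},{"grip":1,"tx":-0.5,"ty":0,"tz":0,"turn":0},{"grip":1,"tx":-0.5,"ty":0,"tz":0,"turn":0},{"grip":1,"tx":-0.5,"ty":0,"tz":0,"turn":0}]' 25
python3 - <<'E'
from h import *
togo(527.5,40.7,20,99.3)
E
```

```text
clock: 7.1
eef_pos: [527.1, 42.0, 85.9]
eef_rot: [1.399, 1.571, 3.131]
wrist_force: [-0.1, 0.1, -0.1]
finger_gap: 93.9
pos [527.1  42.   85.9] jaw 99.2 tx ty tz [ 1.648 -0.004 -0.033] turn -0.02 q6 -1.72
```

```bash
python3 -m jog '[{"grip":1,"tx":0.3,"ty":0,"tz":-0.03,"turn":0},{"grip":1,"tx":0.6,"ty":0,"tz":-0.03,"turn":0},{"grip":1,"tx":0.9,"ty":0,"tz":-0.03,"turn":0},{"grip":1,"tx":1.15,"ty":0,"tz":-0.03,"turn":0},{"grip":1,"tx":1.35,"ty":0,"tz":-0.03,"turn":0},{"grip":1,"tx":1.5,"ty":0,"tz":-0.03,"turn":0},{"grip":1,"tx":1.58,"ty":0,"tz":-0.03,"turn":0},{"grip":1,"tx":1.63,"ty":0,"tz":-0.03,"turn":0},{"grip":1,"tx":1.65,"ty":0,"tz":-0.03,"turn":0},{"grip":1,"tx":1.65,"ty":0,"tz":-0.03,"turn":0}]' 25
python3 -m jog '[{"grip":0.75,"tx":0,"ty":0,"tz":0,"turn":0},{"grip":0.7,"tx":0,"ty":0,"tz":0,"turn":0},{"grip":0.66,"tx":0,"ty":0,"tz":0,"turn":0},{"grip":0.6,"tx":0,"ty":0,"tz":0,"turn":0},{"grip":0.5,"tx":0,"ty":0,"tz":0,"turn":0},{"grip":0.45,"tx":0,"ty":0,"tz":0,"turn":0},{"grip":0.45,"tx":0,"ty":0,"tz":0,"turn":0},{"grip":0.45,"tx":0,"ty":0,"tz":0,"turn":0},{"grip":0.45,"tx":0,"ty":0,"tz":0,"turn":0},{"grip":0.45,"tx":0,"ty":0,"tz":0,"turn":0},{"grip":0.45,"tx":0,"ty":0,"tz":0,"turn":0}]' 25
```

```text
clock: 7.93
eef_pos: [527.5, 40.8, 20.1]
eef_rot: [-1.724, 1.57, 0.007]
wrist_force: [0.2, -0.2, 0.1]
finger_gap: 94.3
clock: 8.85
eef_pos: [527.5, 40.7, 20.2]
eef_rot: [-2.082, 1.57, -0.351]
wrist_force: [0.1, -2.8, 5.9]
finger_gap: 53.5
```

```bash
python3 -m jog '[{"grip":0.45,"tx":-0.04,"ty":0,"tz":0,"turn":0},{"grip":0.45,"tx":-0.08,"ty":0,"tz":0,"turn":0},{"grip":0.45,"tx":-0.12,"ty":0,"tz":0,"turn":0},{"grip":0.45,"tx":-0.16,"ty":0,"tz":0,"turn":0}]'
python3 -m jog '[{"grip":0.45,"tx":-0.05,"ty":0,"tz":0,"turn":0},{"grip":0.45,"tx":-0.1,"ty":0,"tz":0,"turn":0},{"grip":0.45,"tx":-0.16,"ty":0,"tz":0,"turn":0},{"grip":0.45,"tx":-0.22,"ty":0,"tz":0,"turn":0},{"grip":0.45,"tx":-0.28,"ty":0,"tz":0,"turn":0},{"grip":0.45,"tx":-0.34,"ty":0,"tz":0,"turn":0},{"grip":0.45,"tx":-0.4,"ty":0,"tz":0,"turn":0},{"grip":0.45,"tx":-0.4,"ty":0,"tz":0,"turn":0}]'
```

```text
clock: 9.18
eef_pos: [527.1, 40.7, 26.1]
eef_rot: [1.606, 1.57, -2.946]
wrist_force: [1.3, -2.5, -2.9]
finger_gap: 53.8
clock: 9.85
eef_pos: [527.6, 40.9, 43.0]
eef_rot: [-1.523, 1.57, 0.208]
wrist_force: [-0.1, 0.4, -1.4]
finger_gap: 54.0
```

Lifted: the vertical force of −1.4 N matches the hood's weight. Next, a place to stand it.

```bash
python3 -m jog '[{"grip":0.45,"tx":-0.4,"ty":0,"tz":0,"turn":0},{"grip":0.45,"tx":-0.9,"ty":0,"tz":0,"turn":0},{"grip":0.45,"tx":-1.5,"ty":0,"tz":0,"turn":0},{"grip":0.45,"tx":-2,"ty":0,"tz":0,"turn":0},{"grip":0.45,"tx":-2.3,"ty":0,"tz":0,"turn":0},{"grip":0.45,"tx":-2.3,"ty":0,"tz":0,"turn":0}]'
python3 - <<'E'
from h import *
s=load('scene0')
for n,p in dict(tape=(332,246),grindL=(292,190),grindfront=(345,217),free=(270,235),spanner=(340,288),edge=(205,240),edge2=(250,275),bighood=(350,268)).items(): print(n,onplane(s,p,0)[0,:2].round(0))
togo(500,-130,150,99.3)
E
```

```text
clock: 10.35
eef_pos: [528.5, 40.9, 137.0]
eef_rot: [-1.685, 1.566, 0.047]
wrist_force: [0.9, -0.1, -2.3]
finger_gap: 54.0
tape [ 554. -344.]
grindL [ 704. -108.]
grindfront [ 693. -330.]
free [ 479. -148.]
spanner [ 428. -429.]
edge [342.  24.]
edge2 [ 315. -176.]
bighood [ 509. -427.]
pos [528.5  40.9 137. ] jaw 99.2 tx ty tz [-0.329  1.387 -4.104] turn -0.01 q6 -1.72
```

```bash
python3 -m jog '[{"grip":0.45,"tx":0,"ty":0.15,"tz":-0.4,"turn":0},{"grip":0.45,"tx":0,"ty":0.4,"tz":-1.0,"turn":0},{"grip":0.45,"tx":0,"ty":0.65,"tz":-1.7,"turn":0},{"grip":0.45,"tx":0,"ty":0.9,"tz":-2.4,"turn":0},{"grip":0.45,"tx":0,"ty":1.2,"tz":-3.1,"turn":0},{"grip":0.45,"tx":0,"ty":1.4,"tz":-3.8,"turn":0},{"grip":0.45,"tx":0,"ty":1.6,"tz":-4.3,"turn":0},{"grip":0.45,"tx":0,"ty":1.7,"tz":-4.55,"turn":0},{"grip":0.45,"tx":0,"ty":1.7,"tz":-4.55,"turn":0},{"grip":0.45,"tx":0,"ty":1.7,"tz":-4.55,"turn":0}]'
python3 - <<'E'
from h import *
togo(490,-150,-15,99.3)
snap('scene','s3'); cv2.imwrite('pics/s3v.png',cv2.resize(load('s3')['image'][100:300,150:400,::-1],None,fx=3,fy=3,interpolation=cv2.INTER_CUBIC))
E
```

```text
clock: 11.18
eef_pos: [489.2, -149.4, 133.7]
eef_rot: [0.746, 1.57, 2.477]
wrist_force: [-0.1, 0.7, -2.5]
finger_gap: 53.5
pos [ 489.2 -149.4  133.7] jaw 99.2 tx ty tz [ 3.719 -0.02  -0.021] turn -0.02 q6 -2.1
```

View pics/s3v.png

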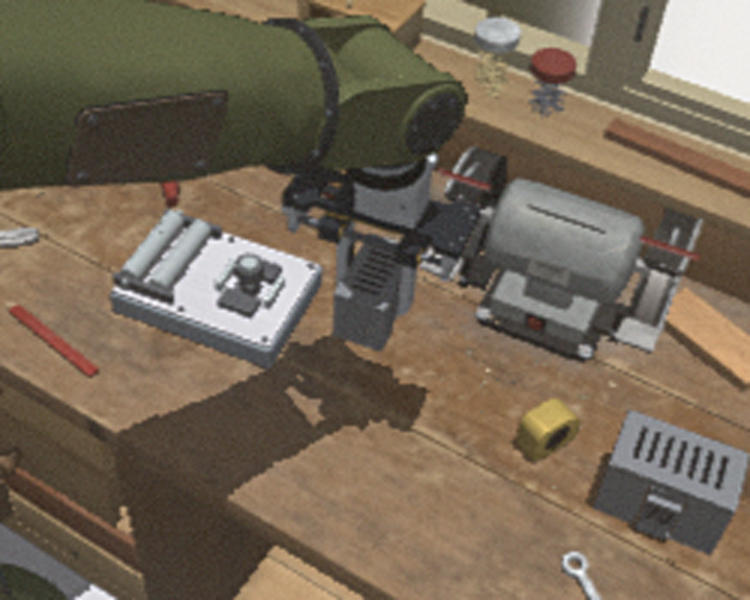

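The hood hangs upright in the gripper at crop (370,290), the wheel is exposed at (253,268), and the spot below is clear. I'll lower it.

```bash
python3 -m jog '[{"grip":0.45,"tx":0.5,"ty":0,"tz":0,"turn":0},{"grip":0.45,"tx":1.2,"ty":0,"tz":0,"turn":0},{"grip":0.45,"tx":1.9,"ty":0,"tz":0,"turn":0},{"grip":0.45,"tx":2.6,"ty":0,"tz":0,"turn":0},{"grip":0.45,"tx":3.1,"ty":0,"tz":0,"turn":0},{"grip":0.45,"tx":3.4,"ty":0,"tz":0,"turn":0},{"grip":0.45,"tx":3.6,"ty":0,"tz":0,"turn":0},{"grip":0.45,"tx":3.68,"ty":0,"tz":0,"turn":0},{"grip":0.45,"tx":3.68,"ty":0,"tz":0,"turn":0},{"grip":0.45,"tx":3.68,"ty":0,"tz":0,"turn":0}]'
python3 -m jog '[{"grip":0.45,"tx":0.03,"ty":0,"tz":0,"turn":0},{"grip":0.45,"tx":0.06,"ty":0,"tz":0,"turn":0},{"grip":0.45,"tx":0.06,"ty":0,"tz":0,"turn":0}]'
python3 -m jog '[{"grip":0.45,"tx":0.02,"ty":0,"tz":0,"turn":0},{"grip":0.45,"tx":0.04,"ty":0,"tz":0,"turn":0},{"grip":0.45,"tx":0.04,"ty":0,"tz":0,"turn":0}]'
```

```text
clock: 12.07
eef_pos: [489.9, -149.5, -12.2]
eef_rot: [-2.085, 1.57, -0.353]
wrist_force: [0.4, 0.0, -2.9]
finger_gap: 54.0
clock: 12.32
eef_pos: [489.5, -149.8, -15.0]
eef_rot: [-2.071, 1.57, -0.34]
wrist_force: [0.2, 0.2, -2.4]
finger_gap: 53.5
clock: 12.57
eef_pos: [489.3, -149.8, -16.9]
eef_rot: [1.166, 1.571, 2.897]
wrist_force: [0.3, -0.1, -0.9]
finger_gap: 53.6
```

```bash
python3 -m jog '[{"grip":0.45,"tx":0.02,"ty":0,"tz":0,"turn":0},{"grip":0.45,"tx":0.04,"ty":0,"tz":0,"turn":0},{"grip":0.45,"tx":0.04,"ty":0,"tz":0,"turn":0}]'
python3 -m jog '[{"grip":0.45,"tx":0.02,"ty":0,"tz":0,"turn":0},{"grip":0.45,"tx":0.03,"ty":0,"tz":0,"turn":0},{"grip":0.45,"tx":0.03,"ty":0,"tz":0,"turn":0}]'
```

```text
clock: 12.82
eef_pos: [489.2, -149.7, -18.6]
eef_rot: [1.091, 1.571, 2.823]
wrist_force: [-0.1, 0.0, -2.5]
finger_gap: 54.0
clock: 13.07
eef_pos: [489.5, -149.8, -19.4]
eef_rot: [-2.069, 1.571, -0.337]
wrist_force: [-0.2, 0.4, 1.6]
finger_gap: 53.9
```

Contact at z −19.4. I'll release and withdraw.

```bash
python3 -m jog '[{"grip":0.6,"tx":0.01,"ty":0,"tz":0,"turn":0},{"grip":0.65,"tx":0.01,"ty":0,"tz":0,"turn":0},{"grip":0.75,"tx":0.01,"ty":0,"tz":0,"turn":0},{"grip":0.9,"tx":0,"ty":0,"tz":0,"turn":0},{"grip":1,"tx":0,"ty":0,"tz":0,"turn":0},{"grip":1,"tx":0,"ty":0,"tz":0,"turn":0},{"grip":1,"tx":0,"ty":0,"tz":0,"turn":0},{"grip":1,"tx":0,"ty":0,"tz":0,"turn":0}]'
python3 -m jog '[{"grip":1,"tx":-0.3,"ty":0,"tz":0,"turn":0},{"grip":1,"tx":-0.9,"ty":0,"tz":0,"turn":0},{"grip":1,"tx":-1.6,"ty":0,"tz":0,"turn":0},{"grip":1,"tx":-2.3,"ty":0,"tz":0,"turn":0},{"grip":1,"tx":-3,"ty":0,"tz":0,"turn":0},{"grip":1,"tx":-3.4,"ty":0,"tz":0,"turn":0},{"grip":1,"tx":-3.4,"ty":0,"tz":0,"turn":0}]'
python3 - <<'E'
from h import *
togo(527.4,40.7,117,140)
snap('scene','s4'); cv2.imwrite('pics/s4v.png',cv2.resize(load('s4')['image'][150:270,180:360,::-1],None,fx=4,fy=4,interpolation=cv2.INTER_CUBIC))
E
```

```text
clock: 13.73
eef_pos: [489.3, -149.7, -19.8]
eef_rot: [1.031, 1.571, 2.763]
wrist_force: [0.6, 0.2, -0.6]
finger_gap: 93.5
clock: 14.32
eef_pos: [490.9, -150.3, 119.9]
eef_rot: [-2.107, 1.565, -0.375]
wrist_force: [0.4, -0.5, 0.7]
finger_gap: 94.1
pos [ 490.9 -150.3  119.9] jaw 99.2 tx ty tz [ 0.066 -1.666  4.568] turn -6.8 q6 -2.1
```

View pics/s4v.png

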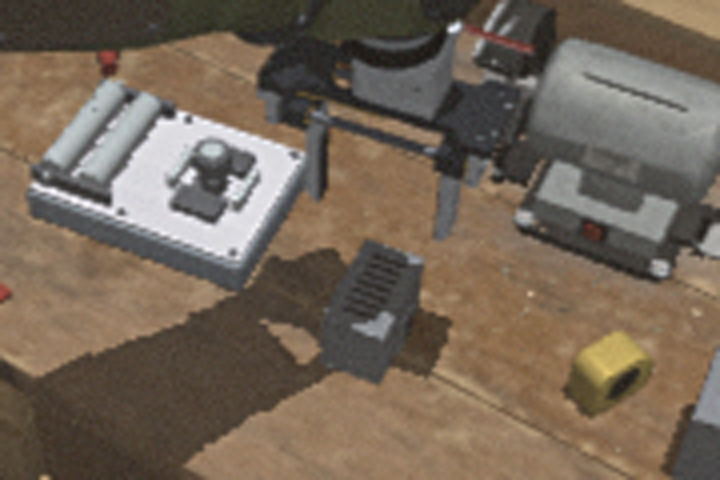

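The hood is standing upright at crop (375,310), clear of the unit. The wheel is at crop (212,162). I'll move above it and locate it precisely with the wrist camera.

```bash
python3 -m jog '[{"grip":1,"tx":0,"ty":-0.2,"tz":0.5,"turn":0},{"grip":1,"tx":0,"ty":-0.5,"tz":1.3,"turn":0},{"grip":1,"tx":0,"ty":-0.8,"tz":2.1,"turn":0},{"grip":1,"tx":0,"ty":-1.1,"tz":3,"turn":0},{"grip":1,"tx":0,"ty":-1.4,"tz":3.8,"turn":0},{"grip":1,"tx":0,"ty":-1.6,"tz":4.4,"turn":0},{"grip":1,"tx":0,"ty":-1.67,"tz":4.57,"turn":0},{"grip":1,"tx":0,"ty":-1.67,"tz":4.57,"turn":0},{"grip":1,"tx":0,"ty":-1.67,"tz":4.57,"turn":0},{"grip":1,"tx":0,"ty":-1.67,"tz":4.57,"turn":0}]'
python3 - <<'E'
from h import *
print(onplane(load('s4'),(212/4+180,158/4+150),84))
togo(527.5,40.7,22,99.3)
c=snap('wrist','w5'); T=manip.read_state()['eef_pos']
im=cv2.resize(c['image'][90:290,150:370,::-1],None,fx=2.7,fy=2.7,interpolation=cv2.INTER_CUBIC)
for r,z in((17,84),):
  pts=(proj(c,[[527.5+r*np.cos(t),40.7+r*np.sin(t),z] for t in np.linspace(0,6.28,30)])-[150,90]+.5)*2.7
  for p in pts: cv2.circle(im,tuple(p.astype(int)),1,(0,0,255),-1)
cv2.imwrite('pics/w5v.png',im)
E
```

```text
clock: 15.2
eef_pos: [525.7, 40.2, 115.8]
eef_rot: [1.619, 1.57, -2.934]
wrist_force: [0.2, 0.4, -0.0]
finger_gap: 93.8
[[520.42105618  31.80647645  84.        ]]
pos [525.7  40.2 115.8] jaw 99.1 tx ty tz [ 2.344 -0.049  0.006] turn -0.03 q6 -1.72
```

View pics/w5v.png

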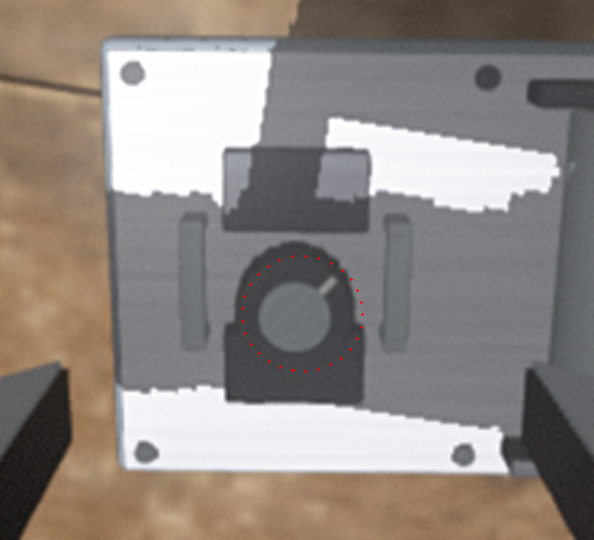

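The wheel (centre u≈296, hub at 295,317) is on the finger midline (298) to within about 0.5 mm. In x it agrees with 528 ±1. I'll descend with the tips at z≈60, above the keepers, and grip.

```bash
python3 -m jog '[{"grip":0.8,"tx":0.6,"ty":-0.06,"tz":0,"turn":0},{"grip":0.7,"tx":1.2,"ty":-0.06,"tz":0,"turn":0},{"grip":0.7,"tx":1.7,"ty":-0.06,"tz":0,"turn":0},{"grip":0.7,"tx":2.05,"ty":-0.06,"tz":0,"turn":0},{"grip":0.7,"tx":2.25,"ty":-0.06,"tz":0,"turn":0},{"grip":0.7,"tx":2.35,"ty":-0.06,"tz":0,"turn":0},{"grip":0.7,"tx":2.35,"ty":-0.06,"tz":0,"turn":0},{"grip":0.7,"tx":2.35,"ty":-0.06,"tz":0,"turn":0}]' 40
python3 -m jog '[{"grip":0.5,"tx":0,"ty":0,"tz":0,"turn":0},{"grip":0.4,"tx":0,"ty":0,"tz":0,"turn":0},{"grip":0.3,"tx":0,"ty":0,"tz":0,"turn":0},{"grip":0.2,"tx":0,"ty":0,"tz":0,"turn":0},{"grip":0.2,"tx":0,"ty":0,"tz":0,"turn":0},{"grip":0.2,"tx":0,"ty":0,"tz":0,"turn":0},{"grip":0.2,"tx":0,"ty":0,"tz":0,"turn":0},{"grip":0.2,"tx":0,"ty":0,"tz":0,"turn":0},{"grip":0.2,"tx":0,"ty":0,"tz":0,"turn":0},{"grip":0.2,"tx":0,"ty":0,"tz":0,"turn":0}]' 40; python3 -c "
from h import *
print(manip.read_state()['moment'],manip.read_state()['joints'][5])"
```

```text
clock: 15.92
eef_pos: [528.8, 41.4, 23.0]
eef_rot: [-1.725, 1.57, 0.006]
wrist_force: [-0.3, -0.3, 0.1]
finger_gap: 65.7
clock: 16.75
eef_pos: [528.8, 40.2, 22.6]
eef_rot: [-2.958, 1.568, -1.226]
wrist_force: [0.9, -12.9, 2.3]
finger_gap: 33.5
[-2.23582081 -0.16390278 -0.00439656] -1.721737904109552
```

```bash
python3 -m jog '[{"grip":0.2,"tx":0,"ty":0,"tz":-0.02,"turn":0},{"grip":0.2,"tx":0,"ty":0,"tz":-0.03,"turn":0.4},{"grip":0.2,"tx":0,"ty":0,"tz":-0.03,"turn":1},{"grip":0.2,"tx":0,"ty":0,"tz":-0.03,"turn":1.8},{"grip":0.2,"tx":0,"ty":0,"tz":-0.03,"turn":2.6},{"grip":0.2,"tx":0,"ty":0,"tz":-0.03,"turn":3.4},{"grip":0.2,"tx":0,"ty":0,"tz":-0.03,"turn":4},{"grip":0.2,"tx":0,"ty":0,"tz":-0.03,"turn":4},{"grip":0.2,"tx":0,"ty":0,"tz":-0.03,"turn":4}]'; python3 -c "
from h import *
s=manip.read_state();print(s['moment'],s['joints'][5]);togo(528,40.5,22,99.3)"
```

```text
clock: 17.5
eef_pos: [528.8, 40.3, 22.6]
eef_rot: [-1.884, 1.57, -0.569]
wrist_force: [-0.0, -4.2, 3.7]
finger_gap: 32.9
[-0.68882594  0.0309159  -0.0737626 ] -1.3071350232797476
pos [528.8  40.3  22.6] jaw 75.3 tx ty tz [ 0.016  0.022 -0.   ] turn -4.0 q6 -1.31
```

Winding works: the moment about z is −0.07 N m and there is no slip. Continuing.

```bash
python3 -m jog '[{"grip":0.2,"tx":0,"ty":0,"tz":0,"turn":0.7},{"grip":0.2,"tx":0,"ty":0,"tz":0,"turn":1.5},{"grip":0.2,"tx":0,"ty":0,"tz":0,"turn":2.4},{"grip":0.2,"tx":0,"ty":0,"tz":0,"turn":3.3},{"grip":0.2,"tx":0,"ty":0,"tz":0,"turn":4.2},{"grip":0.2,"tx":0,"ty":0,"tz":0,"turn":5.1},{"grip":0.2,"tx":0,"ty":0,"tz":0,"turn":6},{"grip":0.2,"tx":0,"ty":0,"tz":0,"turn":6.9},{"grip":0.2,"tx":0,"ty":0,"tz":0,"turn":7.6},{"grip":0.2,"tx":0,"ty":0,"tz":0,"turn":8},{"grip":0.2,"tx":0,"ty":0,"tz":0,"turn":8},{"grip":0.2,"tx":0,"ty":0,"tz":0,"turn":8}]'; python3 -c "
from h import *
s=manip.read_state();print(s['moment'],s['joints'][5])"
python3 -m jog '[{"grip":0.2,"tx":0,"ty":0,"tz":0,"turn":0.5},{"grip":0.2,"tx":0,"ty":0,"tz":0,"turn":1},{"grip":0.2,"tx":0,"ty":0,"tz":0,"turn":1.5},{"grip":0.2,"tx":0,"ty":0,"tz":0,"turn":2},{"grip":0.2,"tx":0,"ty":0,"tz":0,"turn":2.5},{"grip":0.2,"tx":0,"ty":0,"tz":0,"turn":3},{"grip":0.2,"tx":0,"ty":0,"tz":0,"turn":3.5},{"grip":0.2,"tx":0,"ty":0,"tz":0,"turn":4},{"grip":0.2,"tx":0,"ty":0,"tz":0,"turn":4},{"grip":0.2,"tx":0,"ty":0,"tz":0,"turn":4}]'; python3 -c "
from h import *
s=manip.read_state();print(s['moment'],s['joints'][5]);togo(528,40.5,22,99.3)"
```

```text
clock: 18.5
eef_pos: [529.0, 40.5, 22.6]
eef_rot: [-0.608, 1.57, -0.13]
wrist_force: [2.0, -3.0, 2.9]
finger_gap: 33.3
[-0.50728687 -0.42144985 -0.03133702] -0.4703582799948432
clock: 19.33
eef_pos: [529.2, 40.5, 22.6]
eef_rot: [-0.101, 1.569, -0.041]
wrist_force: [4.3, -2.6, 1.1]
finger_gap: 33.1
[-0.56989832 -0.9158537  -0.06980871] -0.05189307077357917
pos [529.2  40.5  22.6] jaw 3.4 tx ty tz [ 0.016  0.001 -0.03 ] turn 14.02 q6 -0.05
```

```bash
for i in 1 ; do python3 -m jog '[{"grip":0.2,"tx":0,"ty":0,"tz":0,"turn":0.5},{"grip":0.2,"tx":0,"ty":0,"tz":0,"turn":1},{"grip":0.2,"tx":0,"ty":0,"tz":0,"turn":1.5},{"grip":0.2,"tx":0,"ty":0,"tz":0,"turn":2},{"grip":0.2,"tx":0,"ty":0,"tz":0,"turn":2.5},{"grip":0.2,"tx":0,"ty":0,"tz":0,"turn":2.5}]'; done; python3 -c "
from h import *
s=manip.read_state();print(s['moment'],s['effort'][5],s['joints'][5])"
python3 -m jog '[{"grip":0.2,"tx":0,"ty":0,"tz":0,"turn":0.5},{"grip":0.2,"tx":0,"ty":0,"tz":0,"turn":1},{"grip":0.2,"tx":0,"ty":0,"tz":0,"turn":1.5},{"grip":0.2,"tx":0,"ty":0,"tz":0,"turn":2},{"grip":0.2,"tx":0,"ty":0,"tz":0,"turn":2.5},{"grip":0.2,"tx":0,"ty":0,"tz":0,"turn":2.5}]'; python3 -c "
from h import *
s=manip.read_state();print(s['moment'],s['effort'][5],s['joints'][5])"
```

```text
clock: 19.83
eef_pos: [529.6, 42.0, 22.7]
eef_rot: [0.833, 1.568, 0.629]
wrist_force: [8.2, 9.2, 0.3]
finger_gap: 33.2
[ 1.59646456 -1.31256383  0.76609103] 1.941462904214859 0.21201948048432043
clock: 20.33
eef_pos: [529.9, 41.4, 22.9]
eef_rot: [0.754, 1.568, 0.288]
wrist_force: [7.7, 4.1, 2.1]
finger_gap: 33.4
[ 0.63757809 -1.42442474  0.27305889] 1.4844881370663643 0.47416162744826507
```

The moment jumped to 0.77 N m after about 1.85 rad of winding and then slipped, so the wheel is at its stop. I'll open, rise and check the mark.

```bash
python3 -m jog '[{"grip":0.5,"tx":0,"ty":0,"tz":0,"turn":0},{"grip":0.6,"tx":0,"ty":0,"tz":0,"turn":0},{"grip":0.7,"tx":0,"ty":0,"tz":0,"turn":0},{"grip":0.7,"tx":0,"ty":0,"tz":0,"turn":0},{"grip":0.7,"tx":0,"ty":0,"tz":0,"turn":0},{"grip":0.7,"tx":-0.4,"ty":0,"tz":0,"turn":0},{"grip":0.7,"tx":-1,"ty":0,"tz":0,"turn":0},{"grip":0.7,"tx":-1.7,"ty":0,"tz":0,"turn":0},{"grip":0.8,"tx":-2.35,"ty":0,"tz":0,"turn":0},{"grip":1,"tx":-2.35,"ty":0,"tz":0,"turn":0},{"grip":1,"tx":-2.35,"ty":0,"tz":0,"turn":0}]'
python3 - <<'E'
from h import *
c=snap('wrist','w6');w5=load('w5')
def ang(k,px): return onplane(k,px,84)[0]
# w5 mark: crop (320,292)->(334,280)
m=np.array([(320,292),(335,279)])/2.7+[150,90]-.5
a=onplane(w5,m,84);v=a[1]-a[0];print('w5 mark dir deg',np.degrees(np.arctan2(v[1],v[0])))
s=manip.read_state();print(s['clock'],s['eef_pos'])
q=proj(c,[527.5,40.7,84])[0];print(q)
x0,y0=np.maximum((q-[75,75]).astype(int),0)
im=cv2.resize(c['image'][y0:y0+150,x0:x0+150,::-1],None,fx=4,fy=4,interpolation=cv2.INTER_CUBIC);print(x0,y0)
cv2.imwrite('pics/w6v.png',im)
E
```

```text
clock: 21.25
eef_pos: [529.0, 40.6, 117.2]
eef_rot: [0.494, 1.569, 0.027]
wrist_force: [-1.5, 1.0, -1.0]
finger_gap: 82.2
w5 mark dir deg 141.37200418837642
21.3 [528.34304181  40.55281147 115.94389653]
[257.58100773 200.73913914]
182 125
```

View pics/w6v.png

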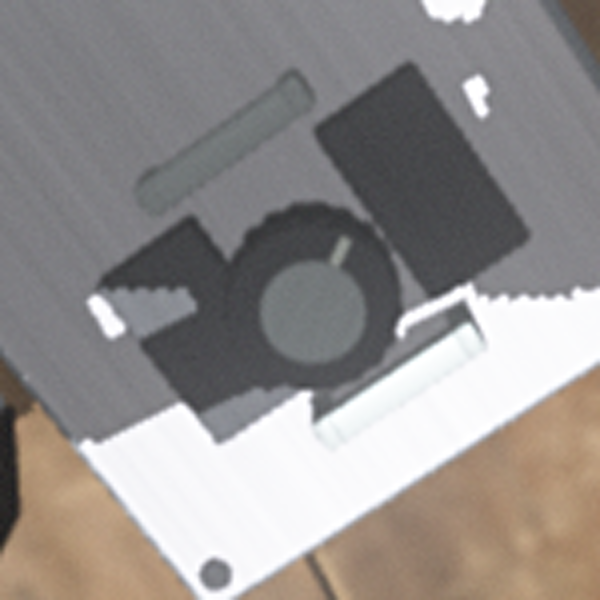

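Run:
```python
from h import *
c=load('w6')
for m in([(333,262),(347,240)],[(312,312),(342,249)]):
    a=onplane(c,np.array(m)/4+[182,125]-.4,[84]);v=a[1]-a[0];n=np.degrees(np.arctan2(v[1],v[0]));print(n,'cw',np.radians((141.4-n)%360))
togo(528,40.6,22,3)
```

```text
31.784211460784036 cw 1.9131564221791841
38.7134654714764 cw 1.79221812498558
pos [528.3  40.6 115.9] jaw -26.8 tx ty tz [ 2.349 -0.003 -0.008] turn -4.96 q6 0.47
```

The mark turned about 1.85 rad (141° → about 35°) while the gripper went 2.2 rad. So the wheel stopped and the pads slipped. I'll confirm with one more grip and a push against the stop.

```bash
python3 -m jog '[{"grip":0.8,"tx":0,"ty":0,"tz":0.02,"turn":-1},{"grip":0.7,"tx":0.3,"ty":0,"tz":0.02,"turn":-2},{"grip":0.7,"tx":0.8,"ty":0,"tz":0.02,"turn":-3},{"grip":0.7,"tx":1.4,"ty":0,"tz":0.02,"turn":-4},{"grip":0.7,"tx":1.9,"ty":0,"tz":0.02,"turn":-5},{"grip":0.7,"tx":2.2,"ty":0,"tz":0.02,"turn":-5},{"grip":0.7,"tx":2.34,"ty":0,"tz":0.02,"turn":-5},{"grip":0.7,"tx":2.34,"ty":0,"tz":0.02,"turn":-5},{"grip":0.7,"tx":2.34,"ty":0,"tz":0.02,"turn":-5}]' 50
python3 -m jog '[{"grip":0.5,"tx":0,"ty":0,"tz":0,"turn":0},{"grip":0.4,"tx":0,"ty":0,"tz":0,"turn":0},{"grip":0.3,"tx":0,"ty":0,"tz":0,"turn":0},{"grip":0.2,"tx":0,"ty":0,"tz":0,"turn":0},{"grip":0.2,"tx":0,"ty":0,"tz":0,"turn":0},{"grip":0.2,"tx":0,"ty":0,"tz":0,"turn":0},{"grip":0.2,"tx":0,"ty":0,"tz":0,"turn":0},{"grip":0.2,"tx":0,"ty":0,"tz":0,"turn":0}]' 50;python3 -c "
from h import *
s=manip.read_state();print(s['moment'],s['effort'][5],s['joints'][5])"
python3 -m jog '[{"grip":0.2,"tx":0,"ty":0,"tz":0,"turn":0.3},{"grip":0.2,"tx":0,"ty":0,"tz":0,"turn":0.6},{"grip":0.2,"tx":0,"ty":0,"tz":0,"turn":0.9},{"grip":0.2,"tx":0,"ty":0,"tz":0,"turn":0.9}]';python3 -c "
from h import *
s=manip.read_state();print(s['moment'],s['effort'][5],s['joints'][5])"
```

```text
clock: 22.05
eef_pos: [529.1, 40.2, 22.6]
eef_rot: [3.091, 1.57, -3.137]
wrist_force: [1.3, 0.1, 0.3]
finger_gap: 65.4
clock: 22.72
eef_pos: [529.2, 40.2, 23.0]
eef_rot: [-3.005, 1.571, -2.949]
wrist_force: [-3.9, 0.2, 5.7]
finger_gap: 33.2
[-0.11909365  0.81770996 -0.00655779] -0.01592442684341222 -0.04914435073350567
clock: 23.05
eef_pos: [529.2, 39.1, 23.0]
eef_rot: [-1.683, 1.569, -1.722]
wrist_force: [-4.3, -8.1, 6.2]
finger_gap: 33.3
[-1.8001474   0.92451249  0.83038794] 1.5508010610938072 0.04615109711409144
```

A 5.4° push gave 0.83 N m straight away, so the wheel is firm against its stop. I'll release, retreat and make a final check.

```bash
python3 -m jog '[{"grip":0.4,"tx":0,"ty":0,"tz":0,"turn":0.9},{"grip":0.6,"tx":0,"ty":0,"tz":0,"turn":0.9},{"grip":0.7,"tx":0,"ty":0,"tz":0,"turn":0.9},{"grip":0.7,"tx":0,"ty":0,"tz":0,"turn":0.9},{"grip":0.7,"tx":0,"ty":0,"tz":0,"turn":0.9},{"grip":0.7,"tx":0,"ty":0,"tz":0,"turn":0.9},{"grip":0.7,"tx":-0.5,"ty":0,"tz":0,"turn":0.9},{"grip":0.7,"tx":-1.2,"ty":0,"tz":0,"turn":0.9},{"grip":0.7,"tx":-2,"ty":0,"tz":0,"turn":0.9},{"grip":0.8,"tx":-2.9,"ty":0,"tz":0,"turn":0.9},{"grip":1,"tx":-3.6,"ty":0,"tz":0,"turn":0.9},{"grip":1,"tx":-3.6,"ty":0,"tz":0,"turn":0.9}]'
python3 - <<'E'
from h import *
c=snap('scene','s7'); w=snap('wrist','w7')
q=proj(w,[528.5,40.5,84])[0];x0,y0=np.maximum((q-[70,70]).astype(int),0)
o=np.zeros((400,800,3),np.uint8)
o[:,:400]=cv2.resize(c['image'][150:290,190:330,::-1],(400,400),interpolation=cv2.INTER_CUBIC)
o[:,400:]=cv2.resize(w['image'][y0:y0+140,x0:x0+140,::-1],(400,400),interpolation=cv2.INTER_CUBIC)
print(x0,y0); cv2.imwrite('pics/f.png',o)
E
```

```text
clock: 24.05
eef_pos: [531.6, 40.3, 172.6]
eef_rot: [0.146, 1.562, 0.015]
wrist_force: [-0.1, -0.3, 0.6]
finger_gap: 82.5
187 113
```

View pics/f.png

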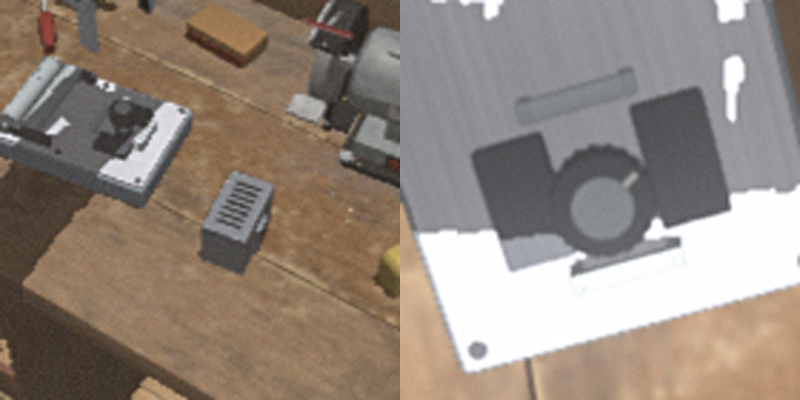

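The final picture shows the hood upright at left crop (237,222), clear of the unit. The wheel mark is at right crop (630,180) and the gripper is clear. Handing in.

Run:
```python
from h import *
c=load('w7');a=onplane(c,np.array([(602,202),(631,180)])/(400/140)-[140,0]+[187,113],84);v=a[1]-a[0];print(np.degrees(np.arctan2(v[1],v[0])))
print(manip.sign_off())
```

```text
30.35794705220221
the job is handed in; nothing more can be done
None
```

The hood is off and standing upright on the bench, and the tension wheel is wound clockwise to its stop. I handed the job in at about 24 s on the robot's clock.

- **Hood:** I pressed both tabs flush (finger gap about 53.5 mm), lifted it straight up and set it down at about (490, −150), roughly 85 mm clear of the unit. It was not dropped. The last picture shows it upright, with the gripper touching nothing.
- **Wheel:** the mark on it turned about 1.85 rad clockwise, then the moment jumped to 0.77 N m and the pads slipped. A second grip gave 0.83 N m after a 5.4° push, so it is firm against the stop. The mark last read 30°, against 32–39° before that push; marks this small are only good to a few degrees.
- **Failed first pinch:** the real finger tips sit about 39 mm behind the reported TCP. The first pinch therefore caught only the top of the hood walls and slid off without moving it. I found the offset by lightly touching the hood top (about 13 N) and corrected for it.
- **Not checked:** I did not measure the bystander tools again, but no move went near them.

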